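Gauge a colour-standard plaque with the ratchet micrometer

ROBOT

A 7-joint arm with a two-finger parallel gripper is mounted at the origin on the work surface. World frame = base frame: x ahead of the robot, y to its left, z up, the work surface at z = 0. Lengths are in m, angles in rad, forces in N, time in s.
With the tool pointing down it reaches from about 0.425 to 0.875 m from the base axis. Payload 4.7 kg.
Tool frame: the origin (TCP) lies at the very end of the fingers, on their centre line; the grasp point (between the pads) lies 19 mm behind it; z points along the fingers, y is the direction in which the jaws open and shut (so a half turn about z gives the same grasp; the last joint's range is limited). The gripper opens to 87 mm and grips with 3 to 60 N. Pads are 19 mm wide; open, the fingers measure 117 mm over their backs; the gripper's body (75 mm by 190 mm) begins 51 mm behind the grasp point.
Start: joints at [-1.279, 0.321, -0.07, 1.45, 0.023, 1.371, -0.057], TCP at [0.178, 0.625, 0.223] pointing down, gripper open.
Joint ranges: [-2.86, 2.86], [-0.3, 2.09], [-1.38, 1.24], [0.06, 2.45], [-1.56, 4.7], [0.09, 2.05], [-2.69, 2.69]. Speed limits (rad/s): [2.57, 2.57, 3.14, 3.14, 3.14, 3.14, 3.14].

INTERFACE

Orientations are given as a rotation vector (axis times angle).
In Python, from bench import ctrl gives the robot as it stands. The module is installed in compiled form; this text tells all that it offers.
- The arm moves only by the tool move_arm, never from a script. Its arguments are lists of equal length, an entry for each row: "dp": the shift along the tool's x, y, z in units of 30 mm (1.0 is 30 mm), a list of three; "turn": the turn about the tool's z in units of 5 degrees (1.0 is 5 degrees); "jaw": the opening, from -1 (shut) to 1 (fully open). A call has 1 to 5 rows; each row is the pose to reach, as a shift and turn from the pose commanded when the call began, along the tool's axes at that moment; what a row does not reach only later rows make up. A row lasts 1/10 s, in which the tool goes at most 50 mm and 8.59 degrees, less where a joint would pass 70% of its speed; a pose out of reach is approached as far as the arm can. A call with a gripper value outside its range is refused whole. The fingers move at their own pace and stop on an object; "grip_force" is the grip in N (left out, the last holds). Time passes only in rows, so rows that repeat a pose let the fingers close. It gives the time, the measured TCP pose, the force and the opening at its end, in the units of the state.
- ctrl.get_state(): the state, without advancing time (a new reading comes with each control period).
- ctrl.get_image(name): name is "scene" or "top" or "wrist"; returns the picture (420x560x3 uint8, red, green, blue); there is no depth.
- ctrl.camera_info(name): a dict with "intrinsics" (3x3 intrinsics, pixels), "dist" ([k1, k2, p1, p2, k3] as OpenCV has them; the pictures are not rectified), "extrinsics" (4x4, takes a point from world to camera coordinates). Camera axes: x right, y up, looking along -z (the intrinsics and any distortion apply to the point x, -y, -z); pixel columns grow to the right and rows downward; lengths in m; the calibration is good to about 2 mm. A picture is of the moment at which its call begins: read the wrist's pose just before it. camera_info takes no time and is no camera call; for the wrist camera it gives the pose at the moment of the call.
- ctrl.close_job(): hands the job in, once; it reports no verdict.
Trained networks look in the newest picture that a camera, given by its name, has taken for a name from the list of things; names that differ only in an ending like _2 or _b are one class to them, and where a whole thing is asked for, a point or a joint stands for the part that bears it (a point fixed in the world has none). Each returns a list of dicts, best first, with "confidence" (0 to 1); they miss things now and then, are a little off and sometimes report something else, mostly with a low value. They report only what shows in the picture. A call takes as long as a camera call. They do not tell look-alikes from the thing itself.
- ctrl.look_for(camera, target): "rect" ([centre column, centre row, width, height] in pixels, round what is visible of it).
- ctrl.masks_of(camera, target): "region" (420x560 bool, what is visible of it) and "rect" ([centre column, centre row, width, height] in pixels, round what is visible of it).
The state is a dict: "time": time; "joint_positions": joint angles; "qd": joint speeds; "joint_torque": joint torques, N m; "position": TCP position; "tool_rot": TCP orientation; "ft_force": force on the tool from outside, world axes, zero at the start; "torque": the same for the moment, N m; "grip_width": opening from 0.0 (shut) to 1.0 (fully open).
Only numpy, scipy, OpenCV 4.12 (cv2) and the standard library are available. Lean on these libraries where they do the work, as an engineer would, in place of code of your own. Each camera call takes 0.05 s, during which the arm holds its last target. There are 200 camera calls.

TASK

Slide the blue plaque into the thickness gauge from its open front, between the guide ribs and fully home against the brass stop, flat on the anvil. Then turn the black ratchet cap clockwise (seen from above) until the spindle bears on the plaque and the slip clutch has clicked three times (a fourth or fifth click is harmless, a sixth is too many), and let go, leaving the plaque gently clamped there. Never jam the plaque hard against the stop or force the spindle down on it, and leave the other things where they are.

Things in the scene. Friction and masses are not known exactly. Their poses are not given: they have to be found in the camera images.
- plaque_blue: the blue acrylic plaque, 130 x 36 x 8 mm, about 45 g, lying flat on the table among others. Origin: centre of its underside; x along its length, y across its width, z up. Either end may go in first.
- gauge: bench thickness gauge, grey frame fixed to the table. Origin: on the table, under the upright spindle axis; z up; its open front looks to its own -x, the plaque goes in along +x, length along x. An arm over the anvil (80 to 100 mm up, 42 mm wide, forward to x = -21 mm) comes from a column (x = +45 to +95 mm, 100 mm high). Base plate 14 mm high, x = -85 to +105 mm, 100 mm wide.
- anvil (a point): on the flat steel anvil table, on the spindle axis, 45 mm above the table; axes as the gauge. Table from x = -70 to +22 mm, 62 mm wide. Two guide ribs 5 mm high, inner faces at y = +-20.5 mm, x = -62 to +22 mm, flaring in front of that to about y = +-27 mm at x = -82 mm.
- stop: brass stop at the back of the anvil; origin: middle of its front face at anvil level, 22 mm behind the spindle axis (gauge x = +22 mm); the stop is 12 mm high.
- home (a point): where the centre of the plaque's underside lies when fully home: gauge x = -43 mm, y = 0, 45 mm above the table; axes as the gauge. The plaque's outer 38 mm then stick out freely in front of the anvil table, where the fingers have room.
- spindle_tip (a point): centre of the lower end of the spindle (12 mm steel rod), 107 mm below the cap top and 73 mm below the thimble top; it comes down on the plaque 22 mm from its inner end. At the start it is 14.5 to 20.5 mm above the anvil, so the 8 mm plaque passes under it. Clockwise turning lowers it 6 mm per radian; cap and thimble come down with it. The screw stays where it is left.
- cap_top (a point): centre of the top of the black ratchet cap, on the spindle axis: an upright knurled cylinder, 28 mm across, 32 mm high, white line on top along its -x; nothing beside it stands higher. It turns freely with about 0.055 N m and slips with 0.10 N m once the spindle bears on the plaque; the press is then about 8 N, plus any downward push of the hand on the cap. It may be let go and gripped afresh; nothing turns back.
- thimble_top (a point): centre of the top face of the aluminium thimble, 2 mm below the cap: 36 mm across, 22 mm high, black graduations, red mark on its top. It bypasses the clutch, so do not grip or turn it. When the clutch slips the cap turns on while the thimble stands still.
- ratchet (a joint): how far the ratchet cap has slipped on the thimble, rad: 0 at the start and while cap and thimble turn together, growing clockwise as the clutch slips. One click is 0.26 rad, three clicks 0.79 rad, six 1.57 rad. The joint's resistance is smooth: a click is counted by angle.
- plaque_violet: violet plaque, same size, origin and axes as the blue one; a bystander, to be left alone
- plaque_magenta: magenta plaque, same size, origin and axes as the blue one; a bystander, to be left alone
- plaque_white: white plaque, same size, origin and axes as the blue one; a bystander, to be left alone
- jar: amber jar with black lid, 60 mm across, 85 mm high, origin under its centre; a bystander
- beaker: steel beaker, 72 mm across, 85 mm high, origin under its centre; a bystander
- mouse: white computer mouse, 100 x 58 x 26 mm, origin under its centre; a bystander
Things that resemble listed ones, but are neither listed nor needed, are in the scene too. What is meant by the gauge is not orange, and is the smaller of those in its own colour.

How it is judged:
On the way, in this order (a step that is already met when the one before it is completed fails the run):
1. the blue plaque is home in the gauge, flat on the anvil against the stop, the spindle not yet bearing on it and the clutch not yet slipped (x of plaque_blue in the frame of gauge between -0.0465 and -0.039 m and y of plaque_blue in the frame of gauge between -0.005 and 0.005 m and z of plaque_blue in the frame of gauge between 0.042 and 0.048 m and angle between the x axis of plaque_blue and the x axis of gauge, either way round below 0.08 rad and angle between plaque_blue's own z axis and vertical below 0.06 rad and value of joint ratchet below 0.1 rad and contact force between spindle and plaque_blue below 1 N), for 0.2 s.
2. the ratchet cap has been turned until the spindle bears on the plaque and the clutch has slipped through three clicks (x of plaque_blue in the frame of gauge between -0.0465 and -0.039 m and y of plaque_blue in the frame of gauge between -0.005 and 0.005 m and z of plaque_blue in the frame of gauge between 0.042 and 0.048 m and angle between the x axis of plaque_blue and the x axis of gauge, either way round below 0.08 rad and angle between plaque_blue's own z axis and vertical below 0.06 rad and value of joint ratchet above 0.72 rad and contact force between spindle and plaque_blue above 4 N), for 0.2 s.
At the end, for the whole second after the job is handed in: The blue plaque lies at rest, flat on the anvil, home within 3.5 mm of the stop and within 0.08 rad of square, clamped by the spindle with more than 4 N, the clutch slipped by more than 0.72 rad (three clicks) and less than 1.57 rad (six) (all of step 2 and linear speed of plaque_blue below 0.01 m/s); the robot touches nothing.
It fails at once if the plaque is pushed against the brass stop with more than 15 N (contact force between plaque_blue and stop above 15 N).
It fails at once if the spindle presses on the plaque with more than 20 N (contact force between spindle and plaque_blue above 20 N).
It fails at once if the clutch is slipped through a sixth click (1.57 rad) (value of joint ratchet above 1.57 rad).
It fails at once if another plaque, the jar, the beaker or the mouse is shifted by more than 30 mm (distance of any of plaque_violet, plaque_magenta, plaque_white, jar, beaker, mouse from where it was at the start of the episode above 0.03 m).
It also fails if it takes over 72 s, if anything falls off the work surface, if the arm or the gripper's body presses on something with over 40 N, if the wrist force passes 120 N, or if a joint passes its speed limit or range.

## Working session

There is one attempt and no reset: what is moved stays moved. The work goes in short steps, Python scripts to look and compute and a tool call to move; the robot and the scene stay as the last step left them, time stands still between calls to the robot, and variables do not carry over. Pictures are saved under pics/ and viewed, about 8 in all and at most 12, crops included, and the job is handed in when it is done.

Besides the shell and the picture viewer there is one more tool, called after "Request:" by a JSON object that holds its "name" and its "arguments", one argument or row to a line. move_arm: Moves the arm, as the interface text tells. Its arguments: {"type":"object","properties":{"dp":{"type":"array","items":{"type":"array","items":{"type":"number"}}},"turn":{"type":"array","items":{"type":"number"}},"jaw":{"type":"array","items":{"type":"number"}},"grip_force":{"type":"number"}},"required":["dp","turn","jaw"]}

```bash
mkdir -p pics; cat > h.py <<'E'
import numpy as np, cv2
from scipy.spatial.transform import Rotation as R
from bench import ctrl
def info(c):
    i=ctrl.camera_info(c); return np.array(i["intrinsics"]),np.array(i["dist"]),np.array(i["extrinsics"])
def ray(c,uv,I=None):
    K,d,E=I or info(c)
    p=cv2.undistortPoints(np.array(uv,float).reshape(-1,1,2),K,d).reshape(-1,2)
    D=np.c_[p[:,0],-p[:,1],-np.ones(len(p))]@E[:3,:3]
    return -E[:3,:3].T@E[:3,3],D
def onz(c,uv,z,I=None):
    o,D=ray(c,uv,I); return o+D*((z-o[2])/D[:,2])[:,None]
def proj(c,P,I=None):
    K,d,E=I or info(c)
    Q=np.array(P,float).reshape(-1,3)@E[:3,:3].T+E[:3,3]
    return cv2.projectPoints(Q*[1,-1,-1],np.zeros(3),np.zeros(3),K,d)[0].reshape(-1,2)
def save(n,im): cv2.imwrite("pics/"+n+".png",np.ascontiguousarray(im[...,::-1]))
E
python3 - <<'E'
from h import *
a=ctrl.get_image("scene");b=ctrl.get_image("top")
save("s0",a);save("t0",b)
s=ctrl.get_state();print(s["time"],s["position"],s["tool_rot"],s["grip_width"])
for c in("scene","top"):
    K,d,E=info(c);print(c,K[0,0],d,-E[:3,:3].T@E[:3,3])
for n in ["plaque_blue","gauge","cap_top","thimble_top","stop"]:
    for c in("scene","top"):
        print(n,c,[(np.round(r["rect"]).astype(int).tolist(),round(r["confidence"],2)) for r in ctrl.look_for(c,n)][:4])
E
```

```text
0.1 [0.17815503 0.62460708 0.22158517] [-4.34882412e-01 -3.11121054e+00  2.60648191e-03] 0.9961969457113633
scene 399.8020694064507 [-0.08701629  0.          0.          0.          0.        ] [0.81846157 0.1759512  0.7706014 ]
top 496.0529719861635 [-0.03857779  0.          0.          0.          0.        ] [ 0.3204602  -0.07721088  1.28020839]
plaque_blue scene [([197, 179, 50, 31], 0.78)]
plaque_blue top [([388, 251, 52, 18], 0.67)]
gauge scene [([379, 328, 110, 99], 0.88), ([267, 106, 112, 126], 0.87), ([402, 222, 97, 95], 0.63)]
gauge top [([182, 218, 81, 47], 0.79), ([201, 305, 84, 47], 0.68), ([370, 338, 114, 68], 0.65), ([312, 207, 45, 24], 0.59)]
cap_top scene [([390, 295, 24, 22], 0.64), ([261, 60, 20, 28], 0.64), ([412, 184, 17, 21], 0.64)]
cap_top top [([389, 347, 16, 24], 0.85), ([175, 207, 16, 12], 0.73), ([181, 216, 82, 54], 0.71), ([197, 306, 15, 13], 0.43)]
thimble_top scene [([408, 188, 24, 30], 0.73), ([260, 66, 24, 46], 0.68), ([387, 300, 30, 34], 0.65)]
thimble_top top [([387, 346, 28, 25], 0.82), ([173, 209, 14, 21], 0.64)]
stop scene []
stop top [([361, 340, 10, 39], 0.52)]
```

View pics/s0.png

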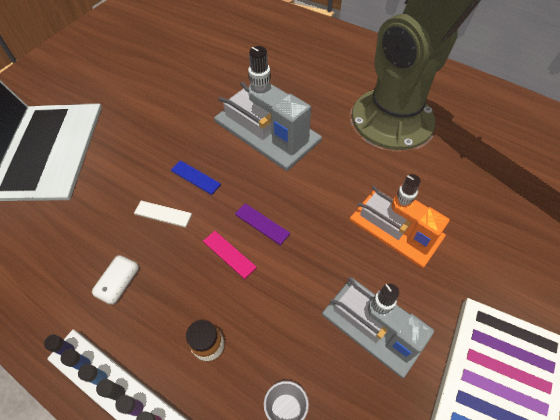

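View pics/t0.png

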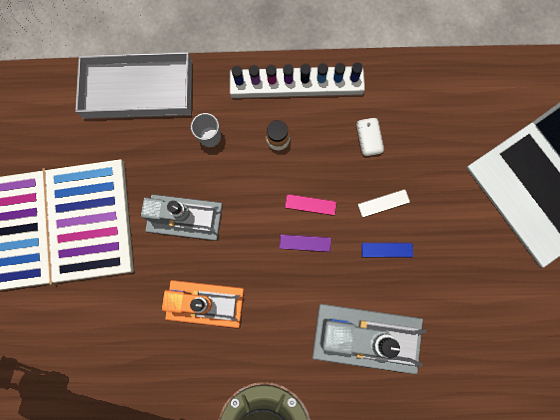

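Candidates for the gauge in the top view are orange (201,305), large grey (370,338) and small grey (182,218). The small grey one fits the description: it is not orange and is the smaller of the two greys, seen in the scene view at (379,328). The blue plaque is at top (388,251) and scene (197,179). I'll measure both next.

```bash
python3 - <<'E'
from h import *
b=ctrl.get_image("top");I=info("top")
print("base px",proj("top",[[0,0,0],[.5,0,0],[.5,.3,0]],I).round())
for n in ["plaque_blue","plaque_violet","plaque_white","plaque_magenta","gauge"]:
    for r in ctrl.masks_of("top",n)[:4]:
        m=r["region"].astype(np.uint8)
        z=.008 if n!="gauge" else .014
        ys,xs=np.nonzero(m); P=onz("top",np.c_[xs,ys],z,I)[:,:2].astype(np.float32)
        rc=cv2.minAreaRect(P*1000); print(n,round(r["confidence"],2),np.round(r["rect"]),[np.round(q,1) for q in rc])
a=ctrl.get_image("scene")
for n in ["gauge"]:
    for r in ctrl.masks_of("scene",n)[:4]:
        print(np.round(r["rect"]))
A=cv2.resize(a[262:392,310:450],None,fx=4,fy=4,interpolation=cv2.INTER_CUBIC)
B=cv2.resize(b[180:260,125:235],None,fx=4,fy=4,interpolation=cv2.INTER_CUBIC)
c=np.zeros((600,800,3),np.uint8);c[:520,:400]=A[:,80:480];c[:320,400:]=B[:,:400];
C=cv2.resize(b[225:275,340:430],None,fx=4,fy=4,interpolation=cv2.INTER_CUBIC);c[340:540,420:780]=C
save("crop1",c)
E
```

```text
base px [[263. 430.]
 [261. 229.]
 [147. 232.]]
plaque_blue 0.94 [388. 251.  52.  14.] [array([ 439.1, -322.5]), array([128.1,  36. ]), np.float64(88.9)]
plaque_blue 0.5 [180. 218.  84.  50.] [array([536.7, 211.1]), array([215. , 106.1]), np.float64(82.2)]
plaque_violet 0.82 [305. 244.  48.  15.] [array([ 461.3, -113. ]), array([129.4,  36.5]), np.float64(85.4)]
plaque_white 0.7 [385. 201.  56.  26.] [array([ 561.6, -320.1]), array([ 38. , 127.6]), np.float64(16.4)]
plaque_magenta 0.58 [311. 206.  48.  23.] [array([ 561.9, -131.5]), array([132.2,  39.6]), np.float64(79.2)]
gauge 0.94 [367. 340. 115.  71.] [array([ 219.4, -267.3]), array([269.7, 139.1]), np.float64(80.6)]
gauge 0.84 [180. 217.  82.  46.] [array([535.5, 211. ]), array([208.5, 100.2]), np.float64(81.7)]
gauge 0.77 [202. 307.  82.  47.] [array([311.7, 151.1]), array([205. , 101.7]), np.float64(83.3)]
[268. 107. 111. 127.]
[401. 222.  98.  98.]
[382. 329. 107.  96.]
```

View pics/crop1.png

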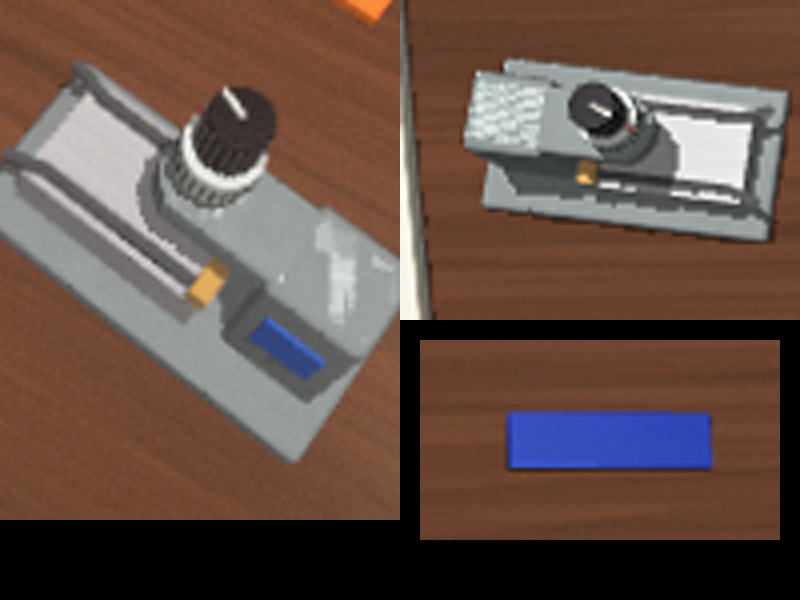

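```bash
python3 - <<'E'
from h import *
I=info("top")
c=onz("top",[[151.3,195],[222,203],[218,240],[145.8,231.3]],.014,I)[:,:2]; print("plate corners",c.round(4))
print("len",np.linalg.norm(c[0]-c[1]),np.linalg.norm(c[2]-c[3]),"wid",np.linalg.norm(c[0]-c[3]),np.linalg.norm(c[1]-c[2]))
d=(c[0]+c[3]-c[1]-c[2]);yaw=np.arctan2(d[1],d[0]);print("yaw deg",np.degrees(yaw))
ct=c.mean(0); ax=ct-0.010*np.array([np.cos(yaw),np.sin(yaw)]);print("axis from plate",ax)
# cap top triangulation: top crop (600,105)->, scene crop centre (243,112)
ut=[125+(600-400)/4,180+105/4]; us=[310+(80+243)/4,262+112/4]
o1,d1=ray("top",[ut]);o2,d2=ray("scene",[us]);d1=d1[0];d2=d2[0]
t=np.linalg.lstsq(np.c_[d1,-d2],o2-o1,rcond=None)[0];p,q=o1+t[0]*d1,o2+t[1]*d2
print("cap",p,q)
s=ctrl.get_state();print(R.from_rotvec(s["tool_rot"]).as_matrix().round(3), s["joint_positions"])
K,d,E=info("wrist");print("wristcam pos in tool",R.from_rotvec(s["tool_rot"]).as_matrix().T@(-E[:3,:3].T@E[:3,3]-s["position"]),"view dir tool",R.from_rotvec(s["tool_rot"]).as_matrix().T@(-E[2,:3]),K[0,0])
E
```

```text
plate corners [[0.5949 0.2879]
 [0.5694 0.1008]
 [0.4725 0.1109]
 [0.4987 0.3   ]]
len 0.18883601992262056 0.19083151409757837 wid 0.0969380988895263 0.09748359366364347
yaw deg 82.16879781146943
axis from plate [0.53249793 0.18999882]
cap [0.53361489 0.18738404 0.16924661] [0.53174165 0.19338095 0.17031547]
[[-0.962  0.274  0.   ]
 [ 0.274  0.962  0.   ]
 [-0.     0.    -1.   ]] [-1.27890024  0.32096948 -0.07013116  1.45049597  0.02260972  1.37079988
 -0.0569059 ]
wristcam pos in tool [ 0.08321613 -0.00062601 -0.16095894] view dir tool [-3.04329052e-01  4.76910219e-05  9.52566967e-01] 330.1321808601456
```

```bash
cat >> h.py <<'E'
def plan(targets,start=None):
    """targets: (x,y,z,phi deg of tool x); prints dp & turn units for each call"""
    if start is None:
        s=ctrl.get_state();M=R.from_rotvec(s["tool_rot"]).as_matrix()
        p=np.array(s["position"]);phi=np.degrees(np.arctan2(M[1,0],M[0,0]))
    else: p=np.array(start[:3],float);phi=start[3]
    print("from",p.round(4),round(phi,2))
    for t in targets:
        d=np.array(t[:3])-p;a=np.radians(phi)
        x=np.array([np.cos(a),np.sin(a),0]);y=np.array([np.sin(a),-np.cos(a),0])
        tr=(phi-t[3]+180)%360-180
        print("dp",np.round([d@x/.03,d@y/.03,-d[2]/.03],3).tolist(),"turn",round(tr/5,3),"dist",round(np.linalg.norm(d),3))
        p=np.array(t[:3]);phi=t[3]
def st():
    s=ctrl.get_state();M=R.from_rotvec(s["tool_rot"]).as_matrix()
    print("t",round(s["time"],2),"p",np.round(s["position"],4),"phi",round(np.degrees(np.arctan2(M[1,0],M[0,0])),2),"tilt",np.round(M[:2,2],4),"j",np.round(s["joint_positions"],2),"F",np.round(s["ft_force"],2),"T",np.round(s["torque"],3),"g",round(s["grip_width"],3))
E
python3 - <<'E'
from h import *
plan([(.32,.50,.26,124.1),(.48,.36,.26,89.1),(.55,.15,.26,89.1),(.53,-.07,.24,89.1),(.46,-.28,.18,89.1)])
E
```

```text
from [0.1783 0.6251 0.2226] 164.09
dp [-5.687, -2.715, -1.246] turn 7.997 dist 0.193
dp [-6.854, 1.8, -0.0] turn 7.0 dist 0.213
dp [-6.962, 2.443, -0.0] turn 0.0 dist 0.221
dp [-7.343, -0.551, 0.667] turn 0.0 dist 0.222
dp [-7.036, -2.223, 2.0] turn 0.0 dist 0.229
```

Request:
{"name": "move_arm", "arguments": {
  "dp": [
    [-5.69,-2.72,-1.25],
    [-5.69,-2.72,-1.25],
    [-5.69,-2.72,-1.25],
    [-5.69,-2.72,-1.25],
    [-5.69,-2.72,-1.25]
  ],
  "turn": [8,8,8,8,8],
  "jaw": [1,1,1,1,1]
}}

```text
time: 1.5
position: [0.3281, 0.4946, 0.2623]
tool_rot: [1.495, 2.758, 0.005]
ft_force: [0.4, -0.0, 0.5]
grip_width: 0.997
```

Request:
{"name": "move_arm", "arguments": {
  "dp": [
    [-6.85,1.8,0],
    [-6.85,1.8,0],
    [-6.85,1.8,0],
    [-6.85,1.8,0],
    [-6.85,1.8,0]
  ],
  "turn": [7,7,7,7,7],
  "jaw": [1,1,1,1,1]
}}

```text
time: 2.0
position: [0.4855, 0.3532, 0.2605]
tool_rot: [2.25, 2.186, 0.001]
ft_force: [-1.1, -0.5, -0.2]
grip_width: 1.001
```

Request:
{"name": "move_arm", "arguments": {
  "dp": [
    [-6.96,2.44,0],
    [-6.96,2.44,0],
    [-6.96,2.44,0],
    [-6.96,2.44,0],
    [-6.96,2.44,0]
  ],
  "turn": [0,0,0,0,0],
  "jaw": [1,1,1,1,1]
}}

```text
time: 2.5
position: [0.5513, 0.1436, 0.2607]
tool_rot: [2.245, 2.195, -0.0]
ft_force: [0.1, -0.3, 0.1]
grip_width: 1.0
```

Request:
{"name": "move_arm", "arguments": {
  "dp": [
    [-7.34,-0.55,0.67],
    [-7.34,-0.55,0.67],
    [-7.34,-0.55,0.67],
    [-7.34,-0.55,0.67],
    [-7.34,-0.55,0.67]
  ],
  "turn": [0,0,0,0,0],
  "jaw": [1,1,1,1,1]
}}

```text
time: 3.0
position: [0.5286, -0.0757, 0.2401]
tool_rot: [2.245, 2.196, -0.001]
ft_force: [0.6, -0.3, -0.4]
grip_width: 1.0
```

Request:
{"name": "move_arm", "arguments": {
  "dp": [
    [-8.0,-2.22,2.0],
    [-8.0,-2.22,2.0],
    [-8.0,-2.22,2.0],
    [-8.0,-2.22,2.0],
    [-8.0,-2.22,2.0]
  ],
  "turn": [0,0,0,0,0],
  "jaw": [1,1,1,1,1]
}}

```text
time: 3.5
position: [0.4608, -0.3043, 0.1814]
tool_rot: [2.237, 2.205, 0.002]
ft_force: [1.5, -0.2, 0.3]
grip_width: 1.0
```

```bash
python3 - <<'E'
from h import *
st(); I=info("wrist"); a=ctrl.get_image("wrist");save("w1",a)
for r in ctrl.masks_of("wrist","plaque_blue")[:2]:
    ys,xs=np.nonzero(r["region"]);P=onz("wrist",np.c_[xs,ys],.008,I)[:,:2].astype(np.float32)
    rc=cv2.minAreaRect(P*1000);print(r["confidence"],np.round(r["rect"]),rc);
st()
E
```

```text
t 3.5 p [ 0.4608 -0.3043  0.1814] phi 89.18 tilt [0.0017 0.0005] j [-0.2   0.17  0.82  1.78 -0.13  1.25  0.64] F [ 1.53 -0.17  0.26] T [-0.142 -0.011  0.022] g 1.0
0.84 [257. 202.  40. 113.] ((442.2142028808594, -321.99566650390625), (128.32858276367188, 35.72344970703125), 88.55122375488281)
0.32 [371. 197.  61. 120.] ((562.4459228515625, -318.9700012207031), (37.92108154296875, 130.03367614746094), 16.38443946838379)
t 3.6 p [ 0.4562 -0.3103  0.1806] phi 88.46 tilt [-0.003  -0.0035] j [-0.19  0.17  0.82  1.78 -0.13  1.25  0.64] F [-0.12 -0.09 -0.11] T [-0.099  0.026  0.013] g 1.0
```

View pics/w1.png

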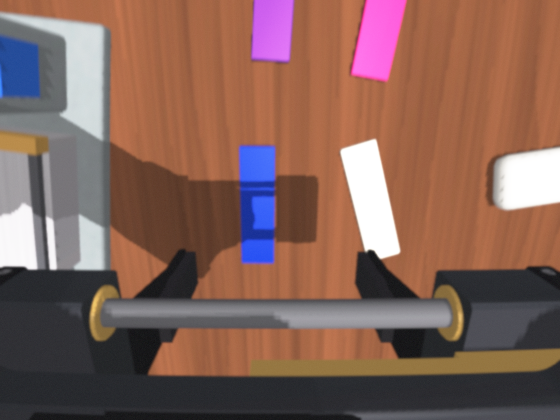

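The wrist view shows the blue plaque clear at (257,202), the white one well right at (370,197) and the large gauge at the left edge. The wrist and top measurements agree to about 3 mm. I'll go down at the plaque's outer end.

```bash
python3 - <<'E'
from h import *
plan([(.4405,-.374,.05,88.7),(.4405,-.374,.003,88.7)])
E
```

```text
from [ 0.4562 -0.3103  0.1806] 88.46
dp [-2.136, -0.465, 4.354] turn -0.048 dist 0.146
dp [0.0, 0.0, 1.567] turn 0.0 dist 0.047
```

Request:
{"name": "move_arm", "arguments": {
  "dp": [
    [-2.14,-0.47,2],
    [-2.14,-0.47,4.35],
    [-2.14,-0.47,4.35],
    [-2.14,-0.47,4.35],
    [-2.14,-0.47,4.35]
  ],
  "turn": [0,0,0,0,0],
  "jaw": [0.4,0.4,0.4,0.4,0.4]
}}

```text
time: 4.1
position: [0.4459, -0.3664, 0.0506]
tool_rot: [-2.238, -2.202, 0.001]
ft_force: [0.1, 0.0, 1.4]
grip_width: 0.717
```

Request:
{"name": "move_arm", "arguments": {
  "dp": [
    [0,0,0],
    [0,0,0]
  ],
  "turn": [0,0],
  "jaw": [0.4,0.4]
}}

```text
time: 4.3
position: [0.4483, -0.3672, 0.0535]
tool_rot: [2.234, 2.203, 0.004]
ft_force: [-0.2, -0.1, 0.1]
grip_width: 0.698
```

```bash
python3 - <<'E'
from h import *
st();plan([(.4405,-.374,.0035,88.7)])
E
```

```text
t 4.3 p [ 0.4483 -0.3672  0.0535] phi 89.18 tilt [ 0.0046 -0.0013] j [-0.02  0.4   0.79  1.84 -0.33  1.03  0.89] F [-0.22 -0.05  0.07] T [-0.105  0.037  0.008] g 0.698
from [ 0.4483 -0.3672  0.0535] 89.18
dp [-0.231, -0.255, 1.667] turn 0.096 dist 0.051
```

Request:
{"name": "move_arm", "arguments": {
  "dp": [
    [-0.23,-0.25,0.8],
    [-0.23,-0.25,1.2],
    [-0.23,-0.25,1.5],
    [-0.23,-0.25,1.5]
  ],
  "turn": [0.1,0.1,0.1,0.1],
  "jaw": [0.4,0.4,0.4,0.4]
}}

```text
time: 4.7
position: [0.4385, -0.3728, 0.0053]
tool_rot: [-2.247, -2.194, -0.001]
ft_force: [0.0, -0.4, -0.2]
grip_width: 0.702
```

```bash
python3 - <<'E'
from h import *
st();ctrl.get_image("wrist");st();ctrl.get_image("wrist");st();plan([(.4405,-.374,.0035,88.7)])
E
```

```text
t 4.7 p [ 0.4385 -0.3728  0.0053] phi 88.64 tilt [-0.0008  0.0012] j [ 0.03  0.46  0.76  1.88 -0.38  0.95  0.94] F [ 0.03 -0.37 -0.19] T [-0.097  0.091 -0.005] g 0.702
t 4.75 p [ 0.4387 -0.3733  0.0059] phi 88.62 tilt [-0.      0.0005] j [ 0.03  0.46  0.76  1.88 -0.38  0.95  0.94] F [ 0.13 -0.82  0.02] T [-0.096  0.095 -0.03 ] g 0.697
t 4.8 p [ 0.439  -0.3737  0.0064] phi 88.62 tilt [ 0.0007 -0.0001] j [ 0.03  0.46  0.76  1.88 -0.38  0.95  0.94] F [ 0.33  0.11 -0.05] T [-0.073  0.053  0.005] g 0.704
from [ 0.439  -0.3737  0.0064] 88.62
dp [-0.008, 0.049, 0.096] turn -0.016 dist 0.003
```

Request:
{"name": "move_arm", "arguments": {
  "dp": [
    [0,0.05,0.12],
    [0,0.05,0.12],
    [0,0.05,0.12],
    [0,0.05,0.12]
  ],
  "turn": [0,0,0,0],
  "jaw": [0.4,-1,-1,-1],
  "grip_force": 20
}}

```text
time: 5.2
position: [0.44, -0.374, 0.0025]
tool_rot: [2.248, 2.194, 0.0]
ft_force: [-0.4, -0.2, -0.6]
grip_width: 0.511
```

Request:
{"name": "move_arm", "arguments": {
  "dp": [
    [0,0,0],
    [0,0,0],
    [0,0,0],
    [0,0,0],
    [0,0,0]
  ],
  "turn": [0,0,0,0,0],
  "jaw": [-1,-1,-1,-1,-1]
}}

```text
time: 5.7
position: [0.4399, -0.3739, 0.0024]
tool_rot: [2.249, 2.194, 0.0]
ft_force: [-0.0, 0.0, 1.8]
grip_width: 0.407
```

```bash
python3 - <<'E'
from h import *
st();I=info("wrist");ctrl.get_image("wrist")
for r in ctrl.masks_of("wrist","plaque_blue")[:1]:
    ys,xs=np.nonzero(r["region"]);P=onz("wrist",np.c_[xs,ys],.008,I)[:,:2].astype(np.float32)
    rc=cv2.minAreaRect(P*1000);print(r["confidence"],np.round(r["rect"]),rc,P.max(0));
s=ctrl.get_state()["position"]
st()
E
```

```text
t 5.7 p [ 0.4399 -0.3739  0.0024] phi 88.58 tilt [0.0002 0.    ] j [ 0.03  0.47  0.75  1.88 -0.39  0.95  0.94] F [-0.    0.04  1.85] T [-0.045  0.089  0.029] g 0.407
0.74 [275. 160.  86. 265.] ((441.736572265625, -322.2377624511719), (127.83272552490234, 35.49495315551758), 88.84967803955078) [ 0.46033984 -0.25822043]
t 5.8 p [ 0.4399 -0.3739  0.0024] phi 88.58 tilt [0.0002 0.    ] j [ 0.03  0.47  0.75  1.88 -0.39  0.95  0.94] F [-0.52 -0.27  1.37] T [-0.05   0.117 -0.042] g 0.408
```

```bash
python3 - <<'E'
from h import *
plan([(.44,-.374,.09,88.6),(.475,-.2,.1,88.6),(.5037,-.02,.1,82.2)],start=(.4399,-.3739,.0024,88.6))
E
```

```text
from [ 0.4399 -0.3739  0.0024] 88.6
dp [-0.003, 0.003, -2.92] turn 0.0 dist 0.088
dp [5.827, 1.025, -0.333] turn 0.0 dist 0.178
dp [6.022, 0.81, -0.0] turn 1.28 dist 0.182
```

Request:
{"name": "move_arm", "arguments": {
  "dp": [
    [0,0,-0.3],
    [0,0,-1],
    [0,0,-2],
    [0,0,-2.92],
    [0,0,-2.92]
  ],
  "turn": [0,0,0,0,0],
  "jaw": [-1,-1,-1,-1,-1]
}}

```text
time: 6.3
position: [0.4419, -0.376, 0.0941]
tool_rot: [2.244, 2.189, 0.003]
ft_force: [0.8, -0.2, -0.8]
grip_width: 0.411
```

Request:
{"name": "move_arm", "arguments": {
  "dp": [
    [0.8,0.15,0],
    [2,0.4,-0.1],
    [3.3,0.6,-0.2],
    [4.6,0.8,-0.33],
    [5.83,1.03,-0.33]
  ],
  "turn": [0,0,0,0,0],
  "jaw": [-1,-1,-1,-1,-1]
}}

```text
time: 6.8
position: [0.4749, -0.198, 0.0997]
tool_rot: [-2.248, -2.194, -0.001]
ft_force: [1.3, -0.7, 0.2]
grip_width: 0.412
```

Request:
{"name": "move_arm", "arguments": {
  "dp": [
    [1.3,0.17,0],
    [2.6,0.35,0],
    [4,0.54,0],
    [5.2,0.7,0],
    [6.02,0.81,0]
  ],
  "turn": [0.3,0.6,0.9,1.2,1.28],
  "jaw": [-1,-1,-1,-1,-1]
}}

```text
time: 7.3
position: [0.5034, -0.0165, 0.0993]
tool_rot: [-2.364, -2.067, -0.0]
ft_force: [0.7, -0.5, -0.1]
grip_width: 0.414
```

Request:
{"name": "move_arm", "arguments": {
  "dp": [
    [0,0,0],
    [0,0,0],
    [0,0,0]
  ],
  "turn": [0,0,0],
  "jaw": [-1,-1,-1]
}}

```text
time: 7.6
position: [0.5034, -0.0213, 0.0996]
tool_rot: [2.369, 2.063, -0.001]
ft_force: [-0.0, -0.1, -0.4]
grip_width: 0.409
```

```bash
python3 - <<'E'
from h import *
st();a=ctrl.get_image("wrist");I=info("wrist");save("w2",a)
s=ctrl.get_state();M=R.from_rotvec(s["tool_rot"]).as_matrix()
for r in ctrl.masks_of("wrist","plaque_blue")[:1]:
    ys,xs=np.nonzero(r["region"]);P=onz("wrist",np.c_[xs,ys],s["position"][2]-.0024+.008,I)[:,:2].astype(np.float32)
    print(r["confidence"],np.round(r["rect"]),cv2.minAreaRect(P*1000))
for n in ("gauge","stop","cap_top"): print(n,[(np.round(r["rect"]),round(r["confidence"],2)) for r in ctrl.look_for("wrist",n)][:3])
st()
# predicted gauge points
g=np.array([.5325,.190]);y=np.radians(82.2);u=np.array([np.cos(y),np.sin(y)]);v=np.array([-u[1],u[0]])
f=lambda x,yy,z:[*(g+x/1e3*u+yy/1e3*v),z/1e3]
pts=[f(-85,50,14),f(-85,-50,14),f(-82,27,50),f(-82,-27,50),f(-62,20.5,50),f(-62,-20.5,50),f(22,20.5,50),f(22,-20.5,50),f(22,0,57),f(0,0,170)]
q=proj("wrist",pts,I);print(q.round())
for x,yy in q:
    cv2.circle(a,(int(x),int(yy)),3,(0,255,0),1)
save("w2o",cv2.resize(a,(784,588)))
E
```

```text
t 7.6 p [ 0.5034 -0.0213  0.0996] phi 82.09 tilt [-0.0005 -0.0006] j [-0.63  0.12  0.66  1.98 -0.08  1.07 -0.07] F [-0.01 -0.12 -0.45] T [-0.138  0.069  0.029] g 0.409
0.64 [275. 160.  88. 266.] ((511.32470703125, 29.53673553466797), (128.29515075683594, 35.78666687011719), 82.34737396240234)
gauge [(array([280.,  20., 145.,  41.]), 0.96), (array([ 68., 362.,  38.,  22.]), 0.8), (array([ 38.,  82.,  72., 163.]), 0.66)]
stop []
cap_top []
t 7.85 p [ 0.5037 -0.0208  0.0998] phi 82.09 tilt [ 0. -0.] j [-0.63  0.12  0.66  1.98 -0.08  1.07 -0.07] F [-0.08 -0.19 -1.16] T [-0.186  0.08   0.008] g 0.408
[[ 201.   38.]
 [ 348.   38.]
 [ 227.   19.]
 [ 322.   19.]
 [ 238.  -20.]
 [ 311.  -20.]
 [ 234. -198.]
 [ 314. -198.]
 [ 274. -209.]
 [ 272. -340.]]
```

View pics/w2o.png

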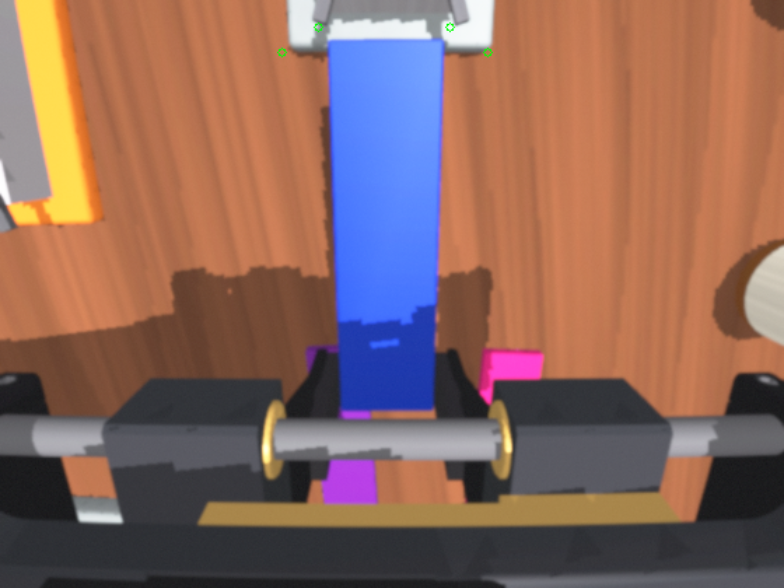

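```bash
python3 - <<'E'
from h import *
plan([(.5102,.0140,.0575,82.2)],start=(.5036,-.021,.0997,82.1))
E
```

```text
from [ 0.5036 -0.021   0.0997] 82.1
dp [1.186, 0.058, 1.407] turn -0.02 dist 0.055
```

Request:
{"name": "move_arm", "arguments": {
  "dp": [
    [0.5,0,0.3],
    [1,0.06,0.8],
    [1.19,0.06,1.2],
    [1.19,0.06,1.4],
    [1.19,0.06,1.4]
  ],
  "turn": [0,0,0,0,0],
  "jaw": [-1,-1,-1,-1,-1]
}}

```text
time: 8.35
position: [0.5093, 0.0149, 0.0565]
tool_rot: [-2.367, -2.065, 0.004]
ft_force: [-0.1, -0.0, -0.3]
grip_width: 0.411
```

Request:
{"name": "move_arm", "arguments": {
  "dp": [
    [0,0,0],
    [0,0,0]
  ],
  "turn": [0,0],
  "jaw": [-1,-1]
}}

```text
time: 8.55
position: [0.5109, 0.0147, 0.0584]
tool_rot: [2.368, 2.063, 0.001]
ft_force: [-0.1, -1.0, -1.0]
grip_width: 0.41
```

```bash
python3 - <<'E'
from h import *
st();I=info("wrist");a=ctrl.get_image("wrist");save("w3",a)
g=np.array([.5345,.191]);y=np.radians(82.2);u=np.array([np.cos(y),np.sin(y)]);v=np.array([-u[1],u[0]])
f=lambda x,yy,z:[*(g+x/1e3*u+yy/1e3*v),z/1e3]
pts=[f(-85,50,14),f(-85,-50,14),f(-82,27,50),f(-82,-27,50),f(-62,20.5,50),f(-62,-20.5,50),f(-70,31,45),f(-70,-31,45)]
q=proj("wrist",pts,I);print(q.round(1).tolist())
c=cv2.resize(a[0:200,160:390],None,fx=3.45,fy=3.0,interpolation=cv2.INTER_CUBIC)
for x,yy in q: cv2.circle(c,(int((x-160)*3.45),int(yy*3)),4,(0,255,0),1)
save("w3o",c);st()
E
```

```text
t 8.55 p [0.5109 0.0147 0.0584] phi 82.12 tilt [0.0011 0.0002] j [-0.65  0.2   0.62  2.   -0.14  0.99 -0.1 ] F [-0.09 -0.96 -1.03] T [-0.106  0.071 -0.01 ] g 0.41
[[188.7, 89.6], [358.4, 89.4], [217.1, 79.0], [329.3, 78.9], [229.0, 33.6], [317.1, 33.5], [209.5, 53.9], [336.9, 53.7]]
t 8.6 p [0.5109 0.0148 0.0584] phi 82.13 tilt [0.0012 0.0003] j [-0.65  0.2   0.62  2.   -0.14  0.99 -0.1 ] F [ 0.9  -0.51 -0.38] T [-0.149  0.056  0.004] g 0.411
```

View pics/w3o.png

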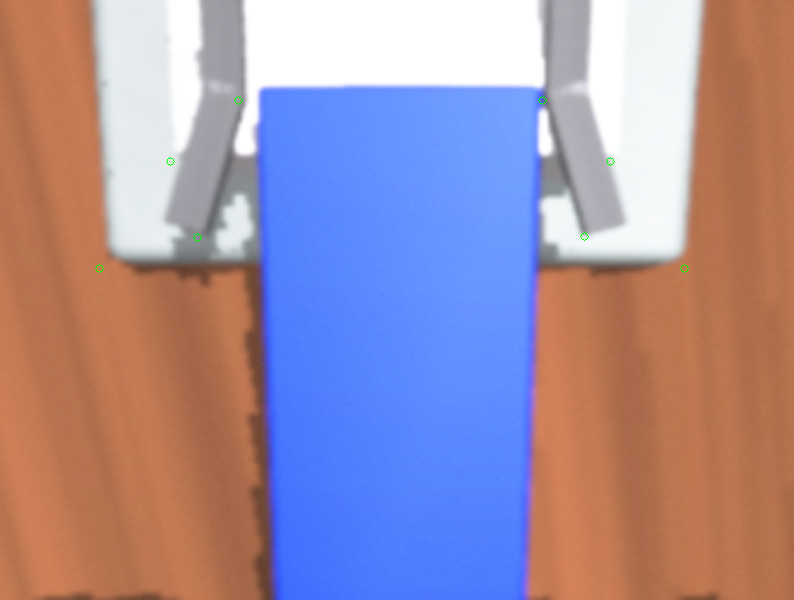

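Plaque and ribs line up: rib mid is at display column 396 and the plaque at about 402, so it is 0.8 mm to the right. I'll correct that, lower it and slide in.

Request:
{"name": "move_arm", "arguments": {
  "dp": [
    [0,-0.03,0.1],
    [0,-0.03,0.2],
    [0,-0.03,0.33],
    [0,-0.03,0.33],
    [0,-0.03,0.33]
  ],
  "turn": [0,0,0,0,0],
  "jaw": [-1,-1,-1,-1,-1]
}}

```text
time: 9.1
position: [0.5094, 0.0154, 0.0477]
tool_rot: [-2.367, -2.065, 0.001]
ft_force: [-0.4, 0.2, -0.4]
grip_width: 0.41
```

```bash
python3 - <<'E'
from h import *
st()
E
```

```text
t 9.1 p [0.5094 0.0154 0.0477] phi 82.19 tilt [-0.0004 -0.0001] j [-0.65  0.21  0.62  2.01 -0.15  0.97 -0.09] F [-0.37  0.19 -0.41] T [-0.127  0.088  0.027] g 0.41
```

Request:
{"name": "move_arm", "arguments": {
  "dp": [
    [0.3,0,0],
    [0.65,0,0],
    [1.0,0,0],
    [1.3,0,0],
    [1.3,0,0]
  ],
  "turn": [0,0,0,0,0],
  "jaw": [-1,-1,-1,-1,-1]
}}

```text
time: 9.6
position: [0.515, 0.0564, 0.0479]
tool_rot: [-2.364, -2.069, -0.001]
ft_force: [1.0, -0.8, -0.3]
grip_width: 0.409
```

Request:
{"name": "move_arm", "arguments": {
  "dp": [
    [0.3,0,0],
    [0.6,0,0],
    [0.9,0,0],
    [1.2,0,0],
    [1.25,0,0]
  ],
  "turn": [0,0,0,0,0],
  "jaw": [-1,-1,-1,-1,-1]
}}

```text
time: 10.1
position: [0.5201, 0.093, 0.0479]
tool_rot: [-2.365, -2.067, -0.001]
ft_force: [0.2, 0.1, -1.5]
grip_width: 0.406
```

Request:
{"name": "move_arm", "arguments": {
  "dp": [
    [0,0,0],
    [0,0,0]
  ],
  "turn": [0,0],
  "jaw": [-1,-1],
  "grip_force": 6
}}

```text
time: 10.3
position: [0.5199, 0.0908, 0.0479]
tool_rot: [2.368, 2.064, -0.0]
ft_force: [-0.2, 0.1, 0.7]
grip_width: 0.412
```

```bash
python3 - <<'E'
from h import *
st();a=ctrl.get_image("wrist");save("w4",a);st()
p=np.array(ctrl.get_state()["position"][:2])-[.5345,.1923];y=np.radians(82.2)
print("xg",p@[np.cos(y),np.sin(y)],"yg",p@[-np.sin(y),np.cos(y)])
E
```

```text
t 10.3 p [0.5199 0.0908 0.0479] phi 82.16 tilt [-0.0001 -0.0002] j [-0.73  0.25  0.57  1.96 -0.16  0.97 -0.22] F [-0.23  0.13  0.74] T [-0.093  0.099 -0.009] g 0.412
t 10.35 p [0.5199 0.0906 0.0479] phi 82.14 tilt [ 0.     -0.0002] j [-0.73  0.25  0.57  1.96 -0.16  0.97 -0.22] F [-0.39 -0.21 -0.78] T [-0.102  0.071  0.001] g 0.413
xg -0.10271720406703438 yg 0.000621784422784385
```

View pics/w4.png

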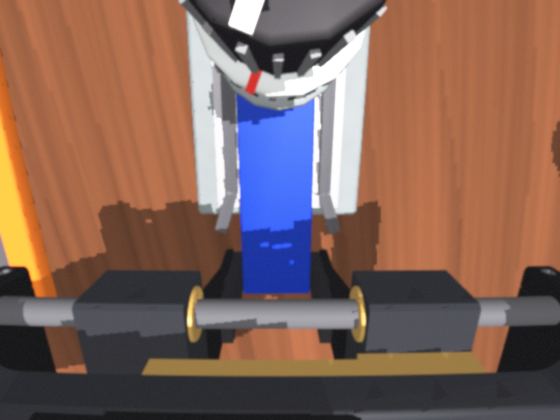

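The wrist view shows the plaque (275,190) between the ribs and square. The cap top with its white line is at about (245,10) and the red mark at (254,82). About 8 mm is left, so I'll creep in at low grip.

Request:
{"name": "move_arm", "arguments": {
  "dp": [
    [0.05,0,0],
    [0.1,0,0],
    [0.13,0,0],
    [0.17,0,0],
    [0.17,0,0]
  ],
  "turn": [0,0,0,0,0],
  "jaw": [-1,-1,-1,-1,-1]
}}

```text
time: 10.85
position: [0.5207, 0.0965, 0.0479]
tool_rot: [-2.367, -2.065, -0.0]
ft_force: [0.9, -1.1, -0.9]
grip_width: 0.412
```

Request:
{"name": "move_arm", "arguments": {
  "dp": [
    [0.03,0,0],
    [0.03,0,0],
    [0.03,0,0]
  ],
  "turn": [0,0,0],
  "jaw": [-1,-1,-1]
}}

```text
time: 11.15
position: [0.5208, 0.0971, 0.0479]
tool_rot: [-2.368, -2.065, -0.0]
ft_force: [-0.8, 0.3, 0.1]
grip_width: 0.413
```

Request:
{"name": "move_arm", "arguments": {
  "dp": [
    [0.03,0,0],
    [0.03,0,0],
    [0.03,0,0]
  ],
  "turn": [0,0,0],
  "jaw": [-1,-1,-1]
}}

```text
time: 11.45
position: [0.5209, 0.0981, 0.0479]
tool_rot: [-2.368, -2.065, -0.0]
ft_force: [0.1, -0.0, -0.8]
grip_width: 0.413
```

Request:
{"name": "move_arm", "arguments": {
  "dp": [
    [0.03,0,0],
    [0.03,0,0],
    [0.03,0,0]
  ],
  "turn": [0,0,0],
  "jaw": [-1,-1,-1]
}}

```text
time: 11.75
position: [0.521, 0.099, 0.0479]
tool_rot: [-2.368, -2.065, -0.0]
ft_force: [-0.4, 0.3, -0.7]
grip_width: 0.41
```

```bash
python3 - <<'E'
from h import *
st()
E
```

```text
t 11.75 p [0.521  0.099  0.0479] phi 82.19 tilt [0.0001 0.0001] j [-0.74  0.25  0.57  1.96 -0.16  0.98 -0.24] F [-0.37  0.27 -0.73] T [-0.103  0.078 -0.034] g 0.41
```

Request:
{"name": "move_arm", "arguments": {
  "dp": [
    [0.03,0,0],
    [0.03,0,0],
    [0.03,0,0]
  ],
  "turn": [0,0,0],
  "jaw": [-1,-1,-1]
}}

```text
time: 12.05
position: [0.5211, 0.0995, 0.0479]
tool_rot: [2.368, 2.065, -0.001]
ft_force: [0.2, -1.1, -1.2]
grip_width: 0.41
```

```bash
python3 - <<'E'
from h import *
for i in range(4): st();ctrl.get_image("wrist")
for r in ctrl.masks_of("wrist","plaque_blue")[:1]: print(np.round(r["rect"],1),r["confidence"])
E
```

```text
t 12.05 p [0.5211 0.0995 0.0479] phi 82.17 tilt [-0.0002 -0.0004] j [-0.74  0.25  0.57  1.96 -0.16  0.98 -0.24] F [ 0.16 -1.11 -1.16] T [-0.393  0.122 -0.   ] g 0.41
t 12.1 p [0.521  0.0994 0.0479] phi 82.17 tilt [-0.0002 -0.0003] j [-0.74  0.25  0.57  1.96 -0.16  0.98 -0.24] F [-0.26 -2.14  0.09] T [-0.419  0.093 -0.048] g 0.41
t 12.15 p [0.5211 0.0995 0.0478] phi 82.17 tilt [-0.0002 -0.0003] j [-0.74  0.25  0.57  1.96 -0.16  0.98 -0.24] F [-0.49 -1.62  0.17] T [-0.473  0.11  -0.024] g 0.416
t 12.2 p [0.5211 0.0995 0.0479] phi 82.17 tilt [-0.0001 -0.0003] j [-0.74  0.25  0.57  1.96 -0.16  0.98 -0.24] F [-0.04 -1.45  0.04] T [-0.493  0.095 -0.023] g 0.412
[274.1 207.3  80.9 164.3] 0.73
```

Contact with the stop is clear: Fy is about -1.5 N and the moment stepped up by 0.35 N m, at the expected place. Next I'll settle it, release and rise.

Request:
{"name": "move_arm", "arguments": {
  "dp": [
    [0,0,0.015],
    [0,0,0.015],
    [0,0,0.015],
    [0,0,0.015],
    [0,0,0.015]
  ],
  "turn": [0,0,0,0,0],
  "jaw": [-1,0.1,0.1,0.1,0.1]
}}

```text
time: 12.8
position: [0.5213, 0.1002, 0.0476]
tool_rot: [-2.367, -2.065, -0.001]
ft_force: [-1.3, 0.3, -0.2]
grip_width: 0.543
```

Request:
{"name": "move_arm", "arguments": {
  "dp": [
    [0,0,-0.3],
    [0,0,-1],
    [0,0,-2.5],
    [0,0,-4],
    [0,0,-5.2]
  ],
  "turn": [0,0,0,0,0],
  "jaw": [0.1,0.1,0.1,0.1,0.1]
}}

```text
time: 13.3
position: [0.5218, 0.0997, 0.2069]
tool_rot: [2.368, 2.064, 0.005]
ft_force: [0.5, -0.1, 1.0]
grip_width: 0.548
```

Request:
{"name": "move_arm", "arguments": {
  "dp": [
    [-0.3,0,-0.5],
    [-0.3,0,-0.5],
    [-0.3,0,-0.5]
  ],
  "turn": [0,0,0],
  "jaw": [0.1,0.1,0.1]
}}

```text
time: 13.6
position: [0.5193, 0.0905, 0.2175]
tool_rot: [-2.368, -2.063, 0.001]
ft_force: [0.5, 0.4, -1.1]
grip_width: 0.549
```

```bash
python3 - <<'E'
from h import *
st();I=info("wrist");a=ctrl.get_image("wrist");save("w5",a)
for n in("plaque_blue","cap_top","thimble_top"):
    for r in ctrl.masks_of("wrist",n)[:1]:
        ys,xs=np.nonzero(r["region"]);P=onz("wrist",np.c_[xs,ys],.053,I)[:,:2].astype(np.float32)
        print(n,r["confidence"],np.round(r["rect"]),cv2.minAreaRect(P*1000) if n[0]=="p" else "")
st()
E
```

```text
t 13.6 p [0.5193 0.0905 0.2175] phi 82.14 tilt [-0.0012  0.0001] j [-0.79  0.06  0.59  1.78 -0.03  1.31 -0.33] F [ 0.45  0.38 -1.06] T [-0.076  0.095 -0.002] g 0.549
plaque_blue 0.96 [276. 147.  46.  99.] ((526.8025512695312, 132.58810424804688), (94.36882019042969, 35.80044937133789), 82.3599624633789)
cap_top 0.85 [  9. 204.  17.  34.] 
thimble_top 0.96 [279.  77.  50.  56.] 
t 13.8 p [0.5189 0.0909 0.2167] phi 82.2 tilt [-0.0029 -0.0013] j [-0.79  0.06  0.59  1.78 -0.03  1.31 -0.33] F [0.62 0.94 0.38] T [-0.086  0.018  0.013] g 0.549
```

View pics/w5.png

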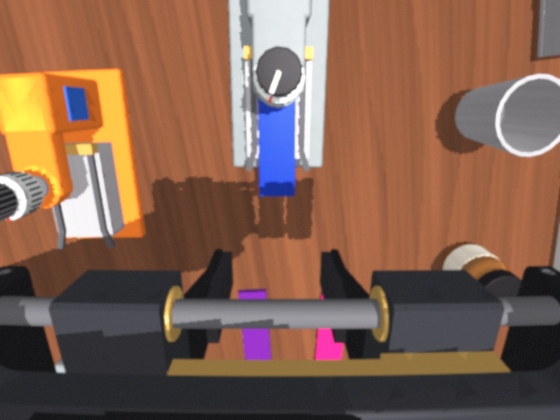

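```bash
python3 - <<'E'
from h import *
# settled look
st();I=info("wrist");a=ctrl.get_image("wrist")
x0,y0=240,30
m=(a[y0:110,x0:320].max(2)<75).astype(np.uint8)
n,l,s,c=cv2.connectedComponentsWithStats(m);k=1+np.argmax(s[1:,4]);print("dark comp",s[k],c[k]+[x0,y0])
cc=max(cv2.findContours((l==k).astype(np.uint8),0,2)[0],key=len);e=cv2.fitEllipse(cv2.convexHull(cc));print("ellipse",e)
px=np.array(e[0])+[x0,y0]
for z in(.167,.170,.173): print(z,onz("wrist",[px],z,I))
o,d=ray("wrist",[px],I);print("height where x,y meets axis line y=.1923:",(o+d*((.1923-o[1])/d[:,1])[:,None]))
plan([(.5345,.1923,.215,82.2),(.5345,.1923,.150,82.2)])
E
```

```text
t 13.8 p [0.5189 0.0909 0.2167] phi 82.2 tilt [-0.0029 -0.0013] j [-0.79  0.06  0.59  1.78 -0.03  1.31 -0.33] F [0.62 0.94 0.38] T [-0.086  0.018  0.013] g 0.549
dark comp [36 64  8  2 10] [280.1  94.8]Traceback (most recent call last):
  File "<stdin>", line 7, in <module>
cv2.error: OpenCV(4.12.0) /io/opencv/modules/imgproc/src/shapedescr.cpp:361: error: (-201:Incorrect size of input array) There should be at least 5 points to fit the ellipse in function 'fitEllipseNoDirect'
```

```bash
python3 - <<'E'
from h import *
I=info("wrist");a=ctrl.get_image("wrist")
g=cv2.cvtColor(a,cv2.COLOR_RGB2GRAY)[30:120,235:325]
print(g[42,5:85:4],g[5:85:4,38])
c=cv2.HoughCircles(cv2.resize(g,None,fx=4,fy=4,interpolation=cv2.INTER_CUBIC),cv2.HOUGH_GRADIENT,1.5,40,param1=120,param2=20,minRadius=70,maxRadius=110)
c=c[0,:4]/4;print(c+[235,30,0])
px=c[0,:2]+[235,30]
for z in(.167,.170,.173): print(z,onz("wrist",[px],z,I))
plan([(.5345,.1923,.215,82.2),(.5345,.1923,.150,82.2)])
E
```

```text
[221 165 248 104 134  95 100 103 105 198 254 115 114 115 113 112 245 254
 249 229] [235 233 233 194 105 108 106 107 108 109 111 170 252 255 255 128 183 146
  81  75]
[[279.8125      70.6875      23.57500076]
 [277.5625      83.0625      27.28750038]
 [269.3125      65.0625      20.27499962]
 [277.9375     114.5625      17.6875    ]]
0.167 [[0.53598829 0.19308939 0.167     ]]
0.17 [[0.53592092 0.19280876 0.17      ]]
0.173 [[0.53585354 0.19252812 0.173     ]]
from [0.5193 0.0909 0.2172] 82.2
dp [3.417, 0.044, 0.074] turn -0.0 dist 0.103
dp [0.0, 0.0, 2.167] turn 0.0 dist 0.065
```

Request:
{"name": "move_arm", "arguments": {
  "dp": [
    [1,0.02,0],
    [2,0.04,-0.2],
    [3.42,0.06,-0.2],
    [3.42,0.06,-0.2],
    [3.42,0.06,-0.2]
  ],
  "turn": [-1.5,-3,-4.5,-6,-7.5],
  "jaw": [0.4,0.4,0.4,0.4,0.4]
}}

```text
time: 14.4
position: [0.5351, 0.1941, 0.2233]
tool_rot: [-1.566, -2.723, 0.003]
ft_force: [-0.2, -0.6, 0.1]
grip_width: 0.694
```

Request:
{"name": "move_arm", "arguments": {
  "dp": [
    [0,0,0],
    [0,0,0],
    [0,0,0],
    [0,0,0],
    [0,0,0]
  ],
  "turn": [-1.5,-3,-4.5,-6,-6.5],
  "jaw": [0.4,0.4,0.4,0.4,0.4]
}}

```text
time: 14.9
position: [0.5354, 0.1923, 0.2237]
tool_rot: [-0.749, -3.05, 0.001]
ft_force: [-0.5, -0.0, -0.3]
grip_width: 0.7
```

```bash
python3 - <<'E'
from h import *
st();ctrl.get_image("wrist");ctrl.get_image("wrist");st();plan([(.535,.1925,.150,152.2)])
E
```

```text
t 14.9 p [0.5354 0.1923 0.2237] phi 152.4 tilt [-0.0009 -0.0006] j [-0.79  0.15  0.44  1.67 -0.07  1.34  0.75] F [-0.47 -0.01 -0.29] T [-0.018 -0.018 -0.006] g 0.7
t 15.0 p [0.5354 0.1923 0.2238] phi 152.19 tilt [-0.0009 -0.0006] j [-0.79  0.15  0.45  1.67 -0.07  1.34  0.75] F [ 0.47 -0.57 -0.34] T [-0.011 -0.033 -0.02 ] g 0.7
from [0.5354 0.1923 0.2238] 152.19
dp [0.017, 0.0, 2.46] turn -0.002 dist 0.074
```

Request:
{"name": "move_arm", "arguments": {
  "dp": [
    [0,0,0.8],
    [0,0,1.6],
    [0,0,2.2],
    [0,0,2.46],
    [0,0,2.46]
  ],
  "turn": [0,0,0,0,0],
  "jaw": [0.4,0.4,0.4,0.4,0.4]
}}

```text
time: 15.5
position: [0.5348, 0.192, 0.1494]
tool_rot: [-0.756, -3.048, 0.003]
ft_force: [0.0, 0.3, 1.2]
grip_width: 0.699
```

Request:
{"name": "move_arm", "arguments": {
  "dp": [
    [0,0,0],
    [0,0,0],
    [0,0,0],
    [0,0,0],
    [0,0,0]
  ],
  "turn": [0,0,0,0,0],
  "jaw": [-0.2,-1,-1,-1,-1],
  "grip_force": 20
}}

```text
time: 16.0
position: [0.5358, 0.1924, 0.1511]
tool_rot: [0.755, 3.049, 0.001]
ft_force: [0.6, -0.5, 0.6]
grip_width: 0.331
```

Request:
{"name": "move_arm", "arguments": {
  "dp": [
    [0,0,0],
    [0,0,0],
    [0,0,0]
  ],
  "turn": [0,0,0],
  "jaw": [-1,-1,-1]
}}

```text
time: 16.3
position: [0.536, 0.1926, 0.1511]
tool_rot: [0.755, 3.049, 0.001]
ft_force: [0.5, 0.8, 1.5]
grip_width: 0.317
```

```bash
python3 - <<'E'
from h import *
st();ctrl.get_image("wrist");st();ctrl.get_image("wrist");st()
E
```

```text
t 16.3 p [0.536  0.1926 0.1511] phi 152.19 tilt [0.0009 0.0007] j [-0.78  0.2   0.44  1.76 -0.09  1.19  0.77] F [0.52 0.78 1.46] T [ 0.205 -0.128  0.003] g 0.317
t 16.35 p [0.5359 0.1926 0.1511] phi 152.19 tilt [0.0008 0.0007] j [-0.78  0.2   0.44  1.76 -0.09  1.19  0.77] F [0.25 1.1  2.07] T [ 0.247 -0.091 -0.02 ] g 0.32
t 16.4 p [0.5359 0.1926 0.151 ] phi 152.19 tilt [0.0008 0.0006] j [-0.78  0.2   0.44  1.76 -0.09  1.19  0.77] F [0.55 1.53 1.52] T [ 0.268 -0.139 -0.056] g 0.314
```

Request:
{"name": "move_arm", "arguments": {
  "dp": [
    [0,0,0.017],
    [0,0,0.042],
    [0,0,0.07],
    [0,0,0.096],
    [0,0,0.105]
  ],
  "turn": [1,2.4,4,5.5,6],
  "jaw": [-1,-1,-1,-1,-1]
}}

```text
time: 16.9
position: [0.5357, 0.1923, 0.1479]
tool_rot: [1.524, 2.747, 0.0]
ft_force: [-1.1, 0.8, 3.1]
grip_width: 0.311
```

```bash
python3 - <<'E'
from h import *
for i in range(3): st();ctrl.get_image("wrist")
E
```

```text
t 16.9 p [0.5357 0.1923 0.1479] phi 121.98 tilt [0.0001 0.0001] j [-0.83  0.21  0.5   1.77 -0.11  1.19  0.26] F [-1.08  0.76  3.08] T [-0.031  0.181  0.017] g 0.311
t 16.95 p [0.5357 0.1923 0.1478] phi 121.98 tilt [0.0001 0.0001] j [-0.83  0.21  0.5   1.77 -0.11  1.19  0.26] F [-0.4   0.72  3.5 ] T [ 0.046  0.097 -0.075] g 0.312
t 17.0 p [0.5357 0.1923 0.1478] phi 122.18 tilt [0.0001 0.0001] j [-0.83  0.21  0.5   1.77 -0.11  1.19  0.26] F [0.12 0.59 2.7 ] T [ 0.015  0.105 -0.072] g 0.314
```

Request:
{"name": "move_arm", "arguments": {
  "dp": [
    [0,0,0.01],
    [0,0,0.03],
    [0,0,0.055],
    [0,0,0.08],
    [0,0,0.09]
  ],
  "turn": [1,2.4,4,5.5,6],
  "jaw": [-1,-1,-1,-1,-1]
}}

```text
time: 17.55
position: [0.5352, 0.1922, 0.1447]
tool_rot: [-2.181, -2.261, 0.001]
ft_force: [-1.2, -0.1, 3.5]
grip_width: 0.312
```

```bash
python3 - <<'E'
from h import *
for i in range(4): st();a=ctrl.get_image("wrist")
save("w6",a)
E
```

```text
t 17.55 p [0.5352 0.1922 0.1447] phi 92.06 tilt [-0.0009 -0.0001] j [-0.88  0.22  0.56  1.78 -0.12  1.18 -0.25] F [-1.16 -0.07  3.48] T [0.013 0.309 0.016] g 0.312
t 17.6 p [0.5353 0.1922 0.1447] phi 92.05 tilt [-0.0008 -0.0002] j [-0.88  0.22  0.56  1.78 -0.12  1.18 -0.25] F [-0.66  0.8   2.81] T [-0.029  0.33  -0.01 ] g 0.315
t 17.65 p [0.5353 0.1922 0.1447] phi 92.24 tilt [-0.0008 -0.0002] j [-0.88  0.22  0.56  1.78 -0.12  1.18 -0.25] F [-0.97  0.58  3.32] T [-0.031  0.344 -0.086] g 0.319
t 17.7 p [0.5353 0.1922 0.1447] phi 92.29 tilt [-0.0008 -0.0001] j [-0.88  0.22  0.56  1.78 -0.12  1.18 -0.25] F [-1.14  0.66  2.72] T [ 0.026  0.404 -0.083] g 0.314
```

View pics/w6.png

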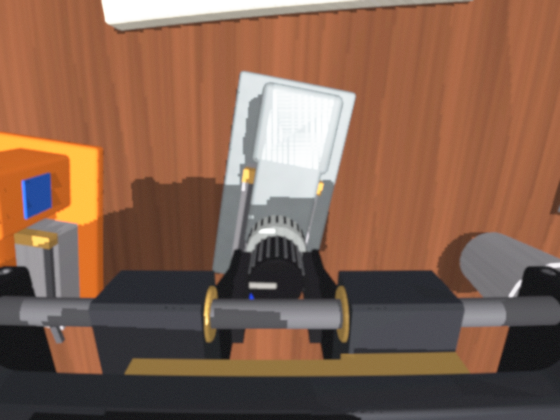

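Mid-turn view: the fingers hold the cap at (275,270). Push is about 3 N and the moment about 0.06 N m, so the clutch isn't slipping. I'll carry on in smaller steps.

Request:
{"name": "move_arm", "arguments": {
  "dp": [
    [0,0,0.012],
    [0,0,0.026],
    [0,0,0.04],
    [0,0,0.04]
  ],
  "turn": [1,2,3,3],
  "jaw": [-1,-1,-1,-1]
}}

```text
time: 18.15
position: [0.5351, 0.1923, 0.1432]
tool_rot: [-2.454, -1.96, 0.002]
ft_force: [-1.9, 0.2, 1.2]
grip_width: 0.317
```

```bash
python3 - <<'E'
from h import *
for i in range(4): st();a=ctrl.get_image("wrist")
E
```

```text
t 18.15 p [0.5351 0.1923 0.1432] phi 77.24 tilt [-0.0013 -0.0003] j [-0.91  0.22  0.59  1.78 -0.13  1.18 -0.5 ] F [-1.93  0.2   1.18] T [ 0.022  0.458 -0.109] g 0.317
t 18.2 p [0.535  0.1923 0.1432] phi 77.35 tilt [-0.0013 -0.0002] j [-0.91  0.22  0.59  1.78 -0.13  1.18 -0.5 ] F [-1.46 -0.02  0.41] T [ 0.073  0.477 -0.09 ] g 0.315
t 18.25 p [0.5351 0.1922 0.1432] phi 77.34 tilt [-0.0012 -0.0003] j [-0.91  0.22  0.59  1.78 -0.13  1.18 -0.5 ] F [-2.25  0.53  0.86] T [ 0.043  0.493 -0.067] g 0.314
t 18.3 p [0.5351 0.1922 0.1432] phi 77.32 tilt [-0.0012 -0.0002] j [-0.91  0.22  0.59  1.78 -0.13  1.18 -0.5 ] F [-1.87  0.29  1.75] T [ 0.093  0.543 -0.062] g 0.311
```

Request:
{"name": "move_arm", "arguments": {
  "dp": [
    [0,0,0.017],
    [0,0,0.035],
    [0,0,0.035]
  ],
  "turn": [1,2,2],
  "jaw": [-1,-1,-1]
}}

```text
time: 18.65
position: [0.535, 0.1923, 0.1422]
tool_rot: [-2.616, -1.739, 0.002]
ft_force: [-2.0, 0.4, 1.5]
grip_width: 0.314
```

```bash
python3 - <<'E'
from h import *
for i in range(4): st();a=ctrl.get_image("wrist")
E
```

```text
t 18.65 p [0.535  0.1923 0.1422] phi 67.24 tilt [-0.0014 -0.0002] j [-0.92  0.23  0.61  1.78 -0.14  1.18 -0.67] F [-1.98  0.37  1.46] T [ 0.074  0.774 -0.048] g 0.314
t 18.7 p [0.535  0.1923 0.1422] phi 67.34 tilt [-0.0012 -0.0002] j [-0.92  0.23  0.61  1.78 -0.14  1.18 -0.67] F [-2.16 -0.03  0.21] T [ 0.081  0.779 -0.001] g 0.316
t 18.75 p [0.535  0.1923 0.1422] phi 67.34 tilt [-0.0013 -0.0002] j [-0.92  0.23  0.61  1.78 -0.14  1.18 -0.67] F [-2.18  0.67 -0.07] T [ 0.123  0.814 -0.028] g 0.319
t 18.8 p [0.535  0.1923 0.1422] phi 67.32 tilt [-0.0013 -0.0001] j [-0.92  0.23  0.61  1.78 -0.14  1.18 -0.67] F [-2.46 -0.49 -0.62] T [ 0.079  0.875 -0.022] g 0.318
```

Request:
{"name": "move_arm", "arguments": {
  "dp": [
    [0,0,0.017],
    [0,0,0.035],
    [0,0,0.035]
  ],
  "turn": [1,2,2],
  "jaw": [-1,-1,-1]
}}

```text
time: 19.15
position: [0.535, 0.1924, 0.1412]
tool_rot: [-2.757, -1.505, 0.002]
ft_force: [-4.2, 1.5, -0.1]
grip_width: 0.318
```

```bash
python3 - <<'E'
from h import *
for i in range(4): st();a=ctrl.get_image("wrist")
E
```

```text
t 19.15 p [0.535  0.1924 0.1412] phi 57.24 tilt [-0.0013 -0.0001] j [-0.94  0.23  0.63  1.78 -0.15  1.18 -0.84] F [-4.25  1.53 -0.1 ] T [ 0.153  0.971 -0.061] g 0.318
t 19.2 p [0.535  0.1924 0.1412] phi 57.35 tilt [-0.0013 -0.0001] j [-0.94  0.23  0.63  1.78 -0.15  1.18 -0.84] F [-3.59  1.31 -0.51] T [ 0.195  1.101 -0.049] g 0.314
t 19.25 p [0.535  0.1924 0.1412] phi 57.35 tilt [-0.0012 -0.    ] j [-0.94  0.23  0.63  1.78 -0.15  1.18 -0.84] F [-3.86  1.1  -1.08] T [ 0.235  1.071 -0.1  ] g 0.313
t 19.3 p [0.5351 0.1924 0.1412] phi 57.32 tilt [-0.0012  0.    ] j [-0.94  0.23  0.63  1.78 -0.15  1.18 -0.84] F [-4.34  1.62 -1.65] T [ 0.239  1.107 -0.058] g 0.317
```

Side force is building up from slight eccentricity in the grip. I'll let go (nothing turns back), look at the white line against the red mark, and regrip.

Request:
{"name": "move_arm", "arguments": {
  "dp": [
    [0,0,0],
    [0,0,0],
    [0,0,0],
    [0,0,-0.5],
    [0,0,-1.5]
  ],
  "turn": [0,0,0,0,0],
  "jaw": [0.4,0.4,0.4,0.4,0.4]
}}

```text
time: 19.85
position: [0.5348, 0.1915, 0.1861]
tool_rot: [2.758, 1.503, -0.005]
ft_force: [0.2, 0.2, -0.0]
grip_width: 0.657
```

Request:
{"name": "move_arm", "arguments": {
  "dp": [
    [0,0,-1.2],
    [-1,0,-1.2],
    [-2.2,0,-1.2],
    [-2.4,0,-1.2],
    [-2.4,0,-1.2]
  ],
  "turn": [0,0,0,0,0],
  "jaw": [0.4,0.4,0.4,0.4,0.4]
}}

```text
time: 20.35
position: [0.4971, 0.1307, 0.224]
tool_rot: [-2.759, -1.5, -0.005]
ft_force: [-0.3, -0.8, 0.3]
grip_width: 0.7
```

Request:
{"name": "move_arm", "arguments": {
  "dp": [
    [0,0,0],
    [0,0,0]
  ],
  "turn": [0,0],
  "jaw": [0.4,0.4]
}}

```text
time: 20.55
position: [0.4971, 0.1329, 0.2227]
tool_rot: [2.757, 1.505, 0.001]
ft_force: [1.1, -0.6, 1.0]
grip_width: 0.7
```

```bash
python3 - <<'E'
from h import *
st();I=info("wrist");a=ctrl.get_image("wrist");save("w7",a)
q=proj("wrist",[[.5353,.1925,.160],[.5353,.1925,.126]],I);print(q)
x,y=q[0].astype(int);x=max(x,75);y=max(y,60)
c=cv2.resize(a[y-60:y+60,x-70:x+70],None,fx=2.8,fy=4.8,interpolation=cv2.INTER_CUBIC)
c=cv2.resize(a[y-60:y+60,x-70:x+70],None,fx=4,fy=4,interpolation=cv2.INTER_CUBIC)
b=cv2.imread("pics/w5.png")[...,::-1][30:150,225:290]
o=np.zeros((480,800,3),np.uint8);o[:,:560]=c;o[:,560:800]=cv2.resize(b,None,fx=4,fy=4,interpolation=cv2.INTER_CUBIC)[:480,:240]
save("c7",o);print("crop origin",x-70,y-60);st()
E
```

```text
t 20.55 p [0.4971 0.1329 0.2227] phi 57.27 tilt [ 0.0007 -0.    ] j [-0.96  0.02  0.66  1.8  -0.01  1.32 -0.87] F [ 1.11 -0.65  0.97] T [-0.109  0.082  0.02 ] g 0.7
[[274.32076322 126.58791477]
 [274.46103104 124.01098964]]
crop origin 204 66
t 20.6 p [0.497  0.1328 0.2225] phi 57.26 tilt [ 0.0004 -0.0005] j [-0.96  0.02  0.66  1.8  -0.01  1.32 -0.87] F [-0.96  0.06 -0.42] T [-0.063  0.093  0.009] g 0.697
```

View pics/c7.png

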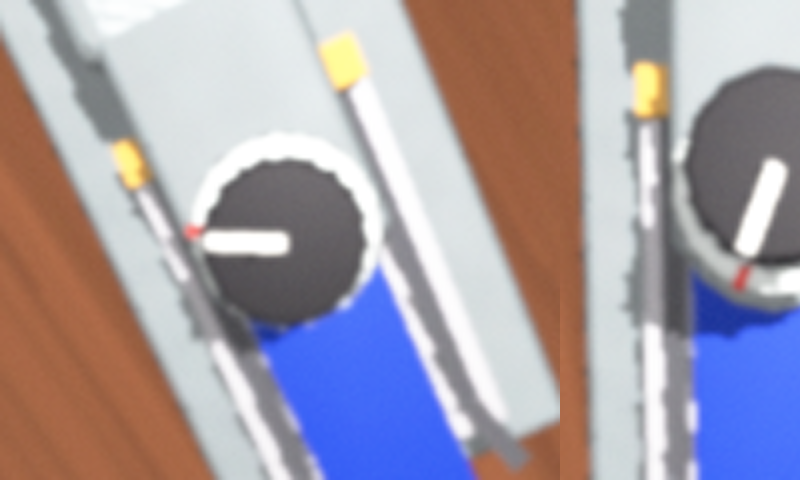

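The white line and red mark still coincide, so there is no slip yet after 1.66 rad. The remaining travel to bearing is at most 0.43 rad (by the 20.5 mm limit), so a further 1.25 rad gives 0.82 to 1.25 rad of slip. I'll regrip on the better-centred axis at (0.5353, 0.1929).

```bash
python3 - <<'E'
from h import *
st();plan([(.5353,.1929,.20,57.3),(.5353,.1929,.1415,57.3)])
E
```

```text
t 20.6 p [0.497  0.1328 0.2225] phi 57.26 tilt [ 0.0004 -0.0005] j [-0.96  0.02  0.66  1.8  -0.01  1.32 -0.87] F [-0.96  0.06 -0.42] T [-0.063  0.093  0.009] g 0.697
from [0.497  0.1328 0.2225] 57.26
dp [2.375, -0.009, 0.751] turn -0.007 dist 0.075
dp [0.0, 0.0, 1.95] turn 0.0 dist 0.059
```

Request:
{"name": "move_arm", "arguments": {
  "dp": [
    [1,0,0],
    [2,0,0.4],
    [2.38,0,0.7],
    [2.38,0,0.75],
    [2.38,0,0.75]
  ],
  "turn": [0,0,0,0,0],
  "jaw": [0.4,0.4,0.4,0.4,0.4]
}}

```text
time: 21.1
position: [0.5348, 0.1906, 0.1992]
tool_rot: [2.758, 1.502, -0.004]
ft_force: [0.3, 0.5, -0.6]
grip_width: 0.699
```

Request:
{"name": "move_arm", "arguments": {
  "dp": [
    [0,0,0],
    [0,0,0]
  ],
  "turn": [0,0],
  "jaw": [0.4,0.4]
}}

```text
time: 21.3
position: [0.5354, 0.1907, 0.2008]
tool_rot: [-2.759, -1.501, -0.002]
ft_force: [-0.1, -0.1, 1.2]
grip_width: 0.702
```

```bash
python3 - <<'E'
from h import *
st();plan([(.5353,.1929,.1415,57.3)])
E
```

```text
t 21.3 p [0.5354 0.1907 0.2008] phi 57.1 tilt [0.0007 0.0009] j [-0.96  0.18  0.65  1.71 -0.11  1.29 -0.87] F [-0.11 -0.06  1.15] T [-0.093  0.105  0.02 ] g 0.702
from [0.5354 0.1907 0.2008] 57.1
dp [0.059, -0.043, 1.976] turn -0.041 dist 0.059
```

Request:
{"name": "move_arm", "arguments": {
  "dp": [
    [0.06,-0.04,0.5],
    [0.06,-0.04,1.1],
    [0.06,-0.04,1.7],
    [0.06,-0.04,1.97],
    [0.06,-0.04,1.97]
  ],
  "turn": [0,0,0,0,0],
  "jaw": [0.4,0.4,0.4,0.4,0.4]
}}

```text
time: 21.8
position: [0.5342, 0.1934, 0.1393]
tool_rot: [-2.759, -1.503, 0.004]
ft_force: [-0.4, -0.4, 0.2]
grip_width: 0.7
```

```bash
python3 - <<'E'
from h import *
ctrl.get_image("wrist");st();ctrl.get_image("wrist");st();plan([(.5353,.1929,.1415,57.3)])
E
```

```text
t 21.85 p [0.5349 0.1937 0.1405] phi 57.17 tilt [-0.0008 -0.0004] j [-0.95  0.23  0.64  1.78 -0.15  1.18 -0.84] F [0.26 0.67 0.5 ] T [-0.104  0.092  0.035] g 0.7
t 21.9 p [0.5355 0.1939 0.1412] phi 57.18 tilt [0.0006 0.0002] j [-0.95  0.23  0.64  1.78 -0.15  1.18 -0.84] F [ 0.47 -0.56  0.27] T [-0.109  0.053 -0.025] g 0.701
from [0.5355 0.1939 0.1412] 57.18
dp [-0.033, 0.012, -0.008] turn -0.025 dist 0.001
```

Request:
{"name": "move_arm", "arguments": {
  "dp": [
    [-0.03,0.01,0],
    [-0.03,0.01,0],
    [-0.03,0.01,0],
    [-0.03,0.01,0],
    [-0.03,0.01,0]
  ],
  "turn": [0,0,0,0,0],
  "jaw": [0.1,-0.2,-1,-1,-1],
  "grip_force": 20
}}

```text
time: 22.4
position: [0.5351, 0.1931, 0.1411]
tool_rot: [-2.758, -1.503, -0.001]
ft_force: [0.2, 0.5, 0.3]
grip_width: 0.329
```

Request:
{"name": "move_arm", "arguments": {
  "dp": [
    [0,0,0],
    [0,0,0],
    [0,0,0]
  ],
  "turn": [0,0,0],
  "jaw": [-1,-1,-1]
}}

```text
time: 22.7
position: [0.5351, 0.1931, 0.141]
tool_rot: [-2.758, -1.503, -0.0]
ft_force: [-1.3, -0.1, 1.6]
grip_width: 0.313
```

Request:
{"name": "move_arm", "arguments": {
  "dp": [
    [0,0,0.008],
    [0,0,0.016],
    [0,0,0.025],
    [0,0,0.025],
    [0,0,0.025]
  ],
  "turn": [1,2,3,3,3],
  "jaw": [-1,-1,-1,-1,-1]
}}

```text
time: 23.2
position: [0.5348, 0.193, 0.1397]
tool_rot: [2.93, 1.134, -0.001]
ft_force: [0.7, 1.2, -5.2]
grip_width: 0.313
```

```bash
python3 - <<'E'
from h import *
for i in range(4): st();a=ctrl.get_image("wrist")
E
```

```text
t 23.2 p [0.5348 0.193  0.1397] phi 42.3 tilt [-0.0003 -0.0003] j [-0.98  0.24  0.67  1.78 -0.16  1.18 -1.09] F [ 0.74  1.17 -5.19] T [ 0.05  -0.141 -0.052] g 0.313
t 23.25 p [0.5348 0.193  0.1397] phi 42.28 tilt [-0.0004 -0.0003] j [-0.98  0.24  0.67  1.78 -0.16  1.18 -1.09] F [ 0.63  0.59 -4.37] T [ 0.025 -0.178 -0.005] g 0.312
t 23.3 p [0.5348 0.193  0.1397] phi 42.27 tilt [-0.0004 -0.0003] j [-0.98  0.24  0.67  1.78 -0.16  1.18 -1.09] F [ 1.32 -0.37 -4.12] T [ 0.054 -0.165  0.015] g 0.319
t 23.35 p [0.5348 0.193  0.1397] phi 42.25 tilt [-0.0005 -0.0002] j [-0.98  0.24  0.67  1.78 -0.16  1.18 -1.09] F [ 0.92  0.35 -4.82] T [ 0.085 -0.158 -0.032] g 0.315
```

Request:
{"name": "move_arm", "arguments": {
  "dp": [
    [0,0,0.02],
    [0,0,0.03],
    [0,0,0.04],
    [0,0,0.04],
    [0,0,0.04]
  ],
  "turn": [0.5,1.5,2.5,3,3],
  "jaw": [-1,-1,-1,-1,-1]
}}

```text
time: 23.9
position: [0.535, 0.1931, 0.1392]
tool_rot: [-3.053, -0.739, 0.0]
ft_force: [-0.2, 0.2, -1.5]
grip_width: 0.309
```

```bash
python3 - <<'E'
from h import *
for i in range(4): st();a=ctrl.get_image("wrist")
E
```

```text
t 23.9 p [0.535  0.1931 0.1392] phi 27.22 tilt [-0.0001  0.0003] j [-1.01  0.24  0.71  1.79 -0.17  1.18 -1.35] F [-0.16  0.23 -1.55] T [-0.005  0.172  0.042] g 0.309
t 23.95 p [0.535  0.1931 0.1392] phi 27.27 tilt [-0.0001  0.0003] j [-1.01  0.24  0.71  1.79 -0.17  1.18 -1.34] F [ 0.23  1.36 -0.32] T [0.023 0.192 0.   ] g 0.314
t 24.0 p [0.535  0.1931 0.1392] phi 27.26 tilt [-0.      0.0004] j [-1.01  0.24  0.71  1.79 -0.17  1.18 -1.34] F [-0.68  0.16 -1.21] T [ 0.003  0.22  -0.006] g 0.32
t 24.05 p [0.535  0.1932 0.1392] phi 27.26 tilt [-0.      0.0004] j [-1.01  0.24  0.71  1.79 -0.17  1.18 -1.35] F [-0.82  0.55 -0.69] T [0.093 0.24  0.009] g 0.314
```

Request:
{"name": "move_arm", "arguments": {
  "dp": [
    [0,0,0],
    [0,0,0],
    [0,0,0],
    [0,0,0],
    [0,0,0]
  ],
  "turn": [1,2,3,4,4],
  "jaw": [-1,-1,-1,-1,-1]
}}

```text
time: 24.6
position: [0.5351, 0.1932, 0.1392]
tool_rot: [-3.135, -0.198, -0.0]
ft_force: [-0.2, 1.1, 0.1]
grip_width: 0.312
```

```bash
python3 - <<'E'
from h import *
for i in range(2): st();a=ctrl.get_image("wrist")
E
```

```text
t 24.6 p [0.5351 0.1932 0.1392] phi 7.21 tilt [0.0001 0.0003] j [-1.05  0.25  0.76  1.79 -0.18  1.18 -1.68] F [-0.17  1.07  0.11] T [ 0.102  0.282 -0.018] g 0.312
t 24.65 p [0.535  0.1932 0.1392] phi 7.32 tilt [0.0001 0.0004] j [-1.05  0.25  0.76  1.79 -0.18  1.18 -1.68] F [-0.58  0.85  0.35] T [ 0.111  0.368 -0.045] g 0.315
```

Request:
{"name": "move_arm", "arguments": {
  "dp": [
    [0,0,0],
    [0,0,0],
    [0,0,0],
    [0,0,0],
    [0,0,0]
  ],
  "turn": [1,2,3,4,4],
  "jaw": [-1,-1,-1,-1,-1]
}}

```text
time: 25.2
position: [0.5351, 0.1933, 0.1392]
tool_rot: [-3.122, 0.348, -0.0]
ft_force: [-1.0, 2.0, -0.1]
grip_width: 0.315
```

```bash
python3 - <<'E'
from h import *
for i in range(3): st();a=ctrl.get_image("wrist")
E
```

```text
t 25.2 p [0.5351 0.1933 0.1392] phi -12.73 tilt [0.0001 0.0004] j [-1.09  0.26  0.81  1.79 -0.2   1.18 -2.01] F [-1.    1.97 -0.14] T [ 0.121  0.377 -0.006] g 0.315
t 25.25 p [0.5351 0.1932 0.1392] phi -12.63 tilt [0.0002 0.0004] j [-1.09  0.26  0.81  1.79 -0.2   1.18 -2.01] F [-0.58  1.11  0.17] T [0.131 0.392 0.008] g 0.315
t 25.3 p [0.5351 0.1933 0.1392] phi -12.63 tilt [0.0002 0.0005] j [-1.09  0.26  0.81  1.79 -0.2   1.18 -2.01] F [-1.49 -0.27  1.9 ] T [ 0.183  0.349 -0.016] g 0.316
```

Fz stays at about 0 with no further descent, so the clutch is slipping. I'll let go, back off and check.

Request:
{"name": "move_arm", "arguments": {
  "dp": [
    [0,0,0],
    [0,0,0],
    [0,0,0],
    [0,0,-0.5],
    [0,0,-1.5]
  ],
  "turn": [0,0,0,0,0],
  "jaw": [0.4,0.4,0.4,0.4,0.4]
}}

```text
time: 25.85
position: [0.5336, 0.1923, 0.1832]
tool_rot: [3.119, -0.35, -0.005]
ft_force: [0.6, 0.1, 0.3]
grip_width: 0.659
```

Request:
{"name": "move_arm", "arguments": {
  "dp": [
    [0,0,-1.2],
    [-1,0,-1.2],
    [-2.2,0,-1.2],
    [-2.4,0,-1.2],
    [-2.4,0,-1.2]
  ],
  "turn": [0,0,0,0,0],
  "jaw": [0.4,0.4,0.4,0.4,0.4]
}}

```text
time: 26.35
position: [0.4645, 0.2097, 0.221]
tool_rot: [-3.12, 0.347, -0.001]
ft_force: [1.4, -0.6, 0.8]
grip_width: 0.702
```

Request:
{"name": "move_arm", "arguments": {
  "dp": [
    [0,0,0],
    [0,0,0]
  ],
  "turn": [0,0],
  "jaw": [0.4,0.4]
}}

```text
time: 26.55
position: [0.4661, 0.2082, 0.2203]
tool_rot: [3.121, -0.353, 0.002]
ft_force: [0.6, 0.9, -0.5]
grip_width: 0.702
```

```bash
python3 - <<'E'
from h import *
st();I=info("wrist");a=ctrl.get_image("wrist");save("w8",a)
q=proj("wrist",[[.5353,.1929,.158],[.5353,.1929,.124]],I);print(q)
x,y=q[0].astype(int);y=max(y,75)
save("c8",cv2.resize(a[y-75:y+75,x-100:x+100],None,fx=4,fy=4,interpolation=cv2.INTER_CUBIC));print("origin",x-100,y-75)
for r in ctrl.masks_of("wrist","plaque_blue")[:1]:
    ys,xs=np.nonzero(r["region"]);P=onz("wrist",np.c_[xs,ys],.053,I)[:,:2].astype(np.float32)
    rc=cv2.minAreaRect(P*1000);print(r["confidence"],rc,P.min(0));st()
E
```

```text
t 26.55 p [0.4661 0.2082 0.2203] phi -12.92 tilt [ 0.0011 -0.0006] j [-1.25  0.01  0.79  1.82 -0.    1.32 -2.26] F [ 0.55  0.92 -0.53] T [-0.093  0.19   0.014] g 0.702
[[274.20241632 128.3158648 ]
 [274.42285928 125.59260173]]
origin 174 53
0.96 ((526.6819458007812, 131.32723999023438), (90.405517578125, 38.439170837402344), 82.3148422241211) [0.50236624 0.08443101]
t 26.65 p [0.4657 0.2083 0.2199] phi -12.91 tilt [ 0.0005 -0.0011] j [-1.25  0.01  0.79  1.82 -0.    1.32 -2.26] F [ 0.53 -0.31 -0.03] T [-0.066  0.137 -0.057] g 0.695
```

View pics/c8.png

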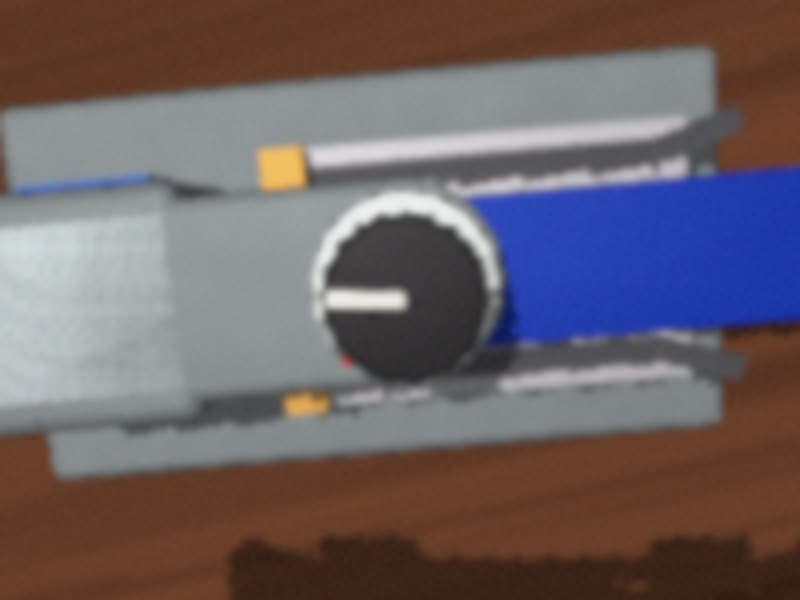

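The white line points left and the red mark sits at (347,360), about 51° counter-clockwise of it. That is a slip of about 0.88 rad. The line also turned exactly with the hand, and the plaque's outer end hasn't moved. I'm handing in.

```bash
python3 - <<'E'
from h import *
st();print(ctrl.close_job())
E
```

```text
t 26.65 p [0.4657 0.2083 0.2199] phi -12.91 tilt [ 0.0005 -0.0011] j [-1.25  0.01  0.79  1.82 -0.    1.32 -2.26] F [ 0.53 -0.31 -0.03] T [-0.066  0.137 -0.057] g 0.695
the job is handed in; nothing more can be done
None
```

The blue plaque is in the smaller grey gauge and clamped by the spindle. I handed the job in at about 27 s; it gives no verdict, so the checks below are my own.

- **Insertion:** I slid the plaque between the ribs at low grip until it met the brass stop at about 1.5–2 N, then let go.
- **Clamping:** I turned the ratchet cap clockwise in two grips, 1.66 rad and then 1.22 rad, until the clutch slipped, then released it and backed off.
- **Clutch slip:** In the last picture the white line and red mark are about 0.88 rad apart, between three and four clicks. The given limit on the spindle's start height independently puts the slip at 0.79 rad or more.
- **Plaque position:** Its outer end is within about 1 mm of where it was released, and its angle matches the gauge's within about 0.2°.
- **Not confirmed:** I couldn't measure the press of the spindle directly, as the moment readings were too noisy to show the clutch torque. I inferred that it bears from the slip and from the cap no longer descending. My first estimate of the cap height was about 2 mm low, so the spindle met the plaque later than I had predicted.
- **Bystanders:** I kept clear of them and saw no contact, but did not measure their positions again at the end.

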